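# Put a loaded kit tray away in its storage bay

### The job

Put the loaded kit tray away in the roofed storage bay. Lift it onto the open loading apron in front of the bay, lined up with the bay and with its tail tab pointing out, set it down gently and let go; then take it again at the tail end and slide it gently under the roof until it is fully home against the rear stop. Keep the tray level so both part boxes stay in it, and leave the cardboard bin, the tape roll and the spray can where they are.

Things in the scene. Friction and masses are not known exactly. Their poses are not given: they have to be found in the camera images.
- tray: Loose kit tray of bare sheet steel, 160 mm long (its y) by 116 mm wide (its x), rim 32 mm high, sheet 4 mm, 0.27 to 0.53 kg empty. Origin: centre of its underside; z up. A black handle bar on two end posts runs along y over the middle; a black upright tail tab sticks out of the +y end. Starts standing on the table (z = 0), yaw within 0.4 rad of the world axes, tab towards +y.
- tray_handle (a point): Middle of the handle bar, 89 mm above the tray's underside, where it balances. Bar: 14 mm thick (along the tray's x), 82 to 96 mm up, 160 mm long, on 30 mm wide posts at both ends. Between the posts it is open down to the boxes (tops 49 mm below this point) and a low middle rib, 26 mm high. Pinch it along the tray's x.
- tray_tab (a point): Middle of the tail tab, at the tray's y = 102 mm, 44 mm above its underside. The tab is an upright plate 10 mm thick (along the tray's x), from y = 79 to 123 mm, 16 to 72 mm above the underside. Pinch it along the tray's x. It is for sliding the tray, not for lifting it.
- box_a: Sealed cardboard part box 40 x 90 x 36 mm, about 0.1 kg, loose in the tray's -x compartment, long side along the tray's y. Origin: centre of its underside, 4 mm above the tray's underside.
- box_b: The same, in the tray's +x compartment.
- bay: Storage bay of grey painted sheet metal, fixed on the table, yaw within 0.2 rad. Origin at table height; the tray slides in along the bay's -y. Flat floor 30 mm above the table, 138 mm wide (x), from y = -150 to +160 mm. Rear part (y below -35 mm): side walls 126 mm apart inside, a roof, and the rear stop, a wall with its inner face at y = -150 mm. The front, y = 0 to 160 mm, is the open apron.
- bay_mouth (a point): Middle of the roof's front edge (bay y = -35 mm), at the roof's underside, 115 mm above the bay floor; the roof's top is at most 124 mm above the floor. The tray with its handle (96 mm) passes under, a gripper holding the handle does not. From here to y = -2 mm two low guides (45 mm high) flare out from the side walls to a mouth about 150 mm wide.
- bay_home (a point): Point on the bay floor where the tray's origin is when fully home against the rear stop (bay x = 0, y = -70 mm, 30 mm above the table); same axes as the bay. When home the tray's y points along the bay's y, and the tab and the last 45 mm of the tray stand out in front of the roof.
- bay_apron (a point): Point on the apron floor where the tray's origin is when well set down, ready to slide in (bay x = 0, y = +70 mm, 30 mm above the table), 140 mm in front of home. The tray's first few mm are then between the tips of the guides, and the tab overhangs the apron's outer end.
- bin: Bystander: loose open cardboard bin 100 x 120 x 60 mm, stands beside the tray (either nearer the robot or farther). Origin: centre of its underside.
- tape_roll: Bystander: roll of clear packing tape lying flat, 110 mm across, 48 mm high. Origin: centre of its underside.
- spray_can: Bystander: red spray can with paper label, standing, 56 mm across, 160 mm tall. Origin: centre of its underside.
There are look-alikes about, which are no part of the job. Leave any yellow look-alike of the box_b alone. There is more than one size of the tray; the job needs the smaller.

How it is judged:
On the way:
1. the tray stands on the loading apron in front of the bay, lined up, tab outwards, and is let go (y of tray in the frame of bay_home between 0.04 and 0.2 m and x of tray in the frame of bay_home between -0.03 and 0.03 m and z of tray in the frame of bay_home between -0.005 and 0.006 m and angle between the y axis of tray and the y axis of bay, either way round below 0.2 rad and y of tray_tab in the frame of bay_home above 0.1 m and contact force between tray and the arm below 0.1 N and contact force between tray and the fingers below 0.1 N), for 0.2 s.
At the end, for the whole second after the job is handed in: The tray stands flat on the bay floor, fully home: within 7 mm of bay_home along the slide and 10 mm across, lined up within 0.1 rad, tab outwards, at rest and released, with both boxes lying flat in it (y of tray in the frame of bay_home between -0.007 and 0.007 m and x of tray in the frame of bay_home between -0.01 and 0.01 m and z of tray in the frame of bay_home between -0.005 and 0.006 m and angle between the y axis of tray and the y axis of bay, either way round below 0.1 rad and y of tray_tab in the frame of bay_home above 0.08 m and angle between tray's own z axis and vertical below 0.05 rad and linear speed of tray below 0.02 m/s and contact force between tray and the arm below 0.1 N and contact force between tray and the fingers below 0.1 N and x of box_a in the frame of tray between -0.06 and 0.06 m and y of box_a in the frame of tray between -0.08 and 0.08 m and z of box_a in the frame of tray between -0.002 and 0.012 m and x of box_b in the frame of tray between -0.06 and 0.06 m and y of box_b in the frame of tray between -0.08 and 0.08 m and z of box_b in the frame of tray between -0.002 and 0.012 m); the robot touches nothing.
It fails at once if the tray is dropped or shoved: it moves faster than 0.35 m/s while less than 30 mm above the bay floor (linear speed of tray above 0.35 m/s and z of tray in the frame of bay_home between -0.01 and 0.03 m and horizontal distance between tray and bay_home below 0.22 m).
It fails at once if the tray is tipped by more than 0.35 rad (angle between tray's own z axis and vertical above 0.35 rad).
It fails at once if the tray is rammed or pressed against the bay with over 80 N (contact force between tray and bay above 80 N).
It fails at once if a bystander (bin, tape roll or spray can) is moved more than 30 mm (distance of any of bin, tape_roll, spray_can from where it was at the start of the episode above 0.03 m).
It also fails if it takes over 50 s, if anything falls off the work surface, if the arm or the gripper's body presses on something with over 40 N, if the wrist force passes 120 N, or if a joint passes its speed limit or range.

### The arm

A 7-joint arm with a two-finger parallel gripper is mounted at the origin on the work surface. World frame = base frame: x ahead of the robot, y to its left, z up, the work surface at z = 0. Lengths are in m, angles in rad, forces in N, time in s.
With the tool pointing down it reaches from about 0.425 to 1.025 m from the base axis. Payload 3.6 kg.
Tool frame: the origin (TCP) lies at the very end of the fingers, on their centre line; the grasp point (between the pads) lies 19 mm behind it; z points along the fingers, y is the line along which they close (so a half turn about z gives the same grasp; the last joint's range is limited). The gripper opens to 85 mm and grips with 20 to 120 N. Pads are 22 mm wide; open, the fingers measure 114 mm over their backs; the gripper's body (76 mm by 85 mm) begins 54 mm behind the grasp point. The pads swing forward as they close: fully open they stand 13 mm farther back than shut.
Start: joints at [-1.198, 0.591, 0.048, 1.609, -0.033, 0.943, -0.034], TCP at [0.326, 0.648, 0.231] pointing down, gripper open.
Joint ranges: [-2.69, 2.69], [-0.47, 2.24], [-1.27, 1.36], [0.19, 2.51], [-1.53, 4.68], [0.08, 2.07], [-3.09, 3.09]. Speed limits (rad/s): [2.57, 2.57, 3.14, 3.14, 3.14, 3.14, 3.14].

### API

Orientations are given as a rotation vector (axis times angle).
In Python, from bench import env gives the robot as it stands.
- The arm moves only by the tool jog_arm, never from a script. Its argument "motion" is a list of rows, each an object of numbers: "dx", "dy", "dz": the shift along the tool's x, y, z in m; "yaw": the turn about the tool's z in degrees. A call has 1 to 5 rows; each row shifts and turns the commanded pose from where the row before left it, along the tool's axes as they then stand; what a row does not reach is not made up. A row lasts 1/8 s, in which the tool goes at most 62.5 mm and 10.7 degrees, less where a joint would pass 70% of its speed; a pose out of reach is approached as far as the arm can. A call with a gripper value outside its range is refused whole. "fingers" is the opening, from 0 (shut) to 1 (fully open), set as the call begins (left out, the last holds). The fingers move at their own pace and stop on an object; the grip force is fixed at half the most. Time passes only in rows, so rows that do not move let the fingers close. It gives the time, the measured TCP pose, the force, the opening and the grip force at its end, in the units of the state.
- env.get_obs(): the state, without advancing time (a new reading comes with each control period).
- env.get_image(name): name is "side" or "top" or "wrist"; returns (picture, depth): 480x640x3 uint8, blue, green, red; 480x640 float32, m along the optical axis (not along the pixel's ray), 0 where there is no reading.
- env.get_calibration(name): a dict with "camera_matrix" (3x3 intrinsics, pixels), "D" ([k1, k2, p1, p2, k3] as OpenCV has them; the pictures are not rectified), "extrinsics" (4x4, takes a point from camera to world coordinates). Camera axes: x right, y down, z forward; pixel columns grow to the right and rows downward; lengths in m; the calibration is good to about 2 mm. A picture is of the moment at which its call begins: read the wrist's pose just before it. get_calibration takes no time and is no camera call; for the wrist camera it gives the pose at the moment of the call.
- env.sign_off(): hands the job in; it is judged then, once.
The state is a dict: "clock": time; "joint_positions": joint angles; "qvel": joint speeds; "joint_efforts": joint torques, N m; "eef_pos": TCP position; "ee_rot": TCP orientation; "force": force on the tool from outside, world axes, zero at the start; "wrist_torque": the same for the moment, N m; "finger_gap": opening from 0.0 (shut) to 1.0 (fully open); "gripper_force": force on a finger pad.
Only numpy, scipy, OpenCV 4.12 (cv2) and the standard library are available. Lean on these libraries where they do the work, as an engineer would, in place of code of your own. Each camera call takes 0.05 s, during which the arm holds its last target. There are 200 camera calls.

## Working session

There is one attempt and no reset: what is moved stays moved. The work goes in short steps, Python scripts to look and compute and a tool call to move; the robot and the scene stay as the last step left them, time stands still between calls to the robot, and variables do not carry over. Pictures are saved under pics/ and viewed, at most 10 in all, crops included, and the job is handed in when it is done.

Besides the shell and the picture viewer there is one more tool, called after ">>>" by a JSON object that holds its "api" and its "payload". jog_arm: Moves the arm, as the interface text tells. Its arguments: {"type":"object","properties":{"motion":{"type":"array"},"fingers":{"type":"number"}},"required":["motion"]}

```bash
mkdir -p pics; ls
cat > h.py <<'E'
import cv2, numpy as np
from bench import env
def snap(n,tag):
    c=env.get_calibration(n); im,d=env.get_image(n)
    cv2.imwrite(f'pics/{tag}.png',im); np.savez(f'pics/{tag}.npz',im=im,d=d,K=c['camera_matrix'],D=c['D'],T=c['extrinsics'])
def cloud(tag):
    z=np.load(f'pics/{tag}.npz'); d=z['d']; h,w=d.shape
    uv=np.stack(np.meshgrid(np.arange(w),np.arange(h)),-1).reshape(-1,1,2).astype(np.float64)
    n=cv2.undistortPoints(uv,np.array(z['K'],float),np.array(z['D'],float)).reshape(h,w,2)
    P=np.dstack([n*d[...,None],d]); T=np.array(z['T']); W=P@T[:3,:3].T+T[:3,3]; W[d==0]=np.nan
    return z['im'],W
E
python3 - <<'E'
from h import *
snap('top','top0'); snap('side','side0'); o=env.get_obs(); print(o['clock'],o['eef_pos'],o['ee_rot'],o['finger_gap'])
E
```

```text
pics
0.1 [0.32528393 0.64710268 0.23024289] [-0.72488321 -3.05643606  0.00312569] 1.0018655765847913
```

View pics/top0.png

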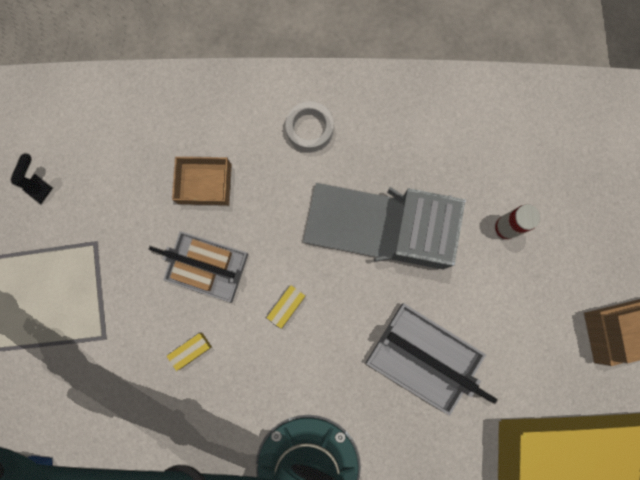

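View pics/side0.png

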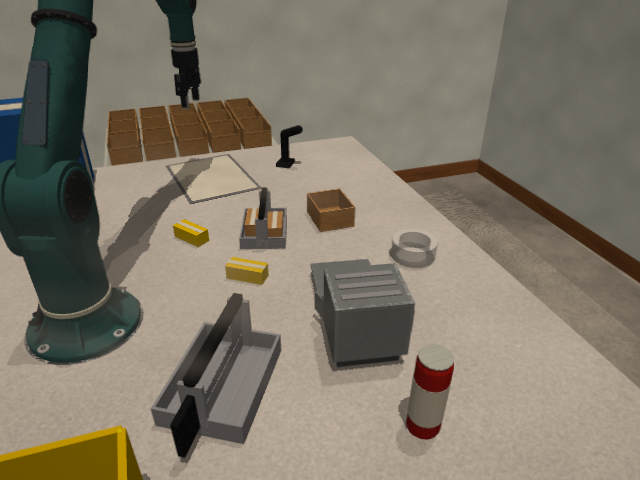

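The top view shows two trays. The one at (205,265) is small, holds two brown boxes, and has its tab at (152,248). The one at (425,358) is bigger and empty, with its tab at (495,400). By the description I choose the small loaded one. The yellow boxes at (286,306) and (190,350) are decoys. The bay is at (385,225) with its apron to the left (+y), the bin at (203,181), the tape at (310,127) and the can at (515,222).

```bash
cat > m.py <<'E'
from h import *
def rect(W,mask,name):
    p=W[mask].astype(np.float32); r=cv2.minAreaRect(p[:,:2]); print(name,len(p),np.round(r[0],4),np.round(r[1],4),round(r[2],2),'z',np.round(np.percentile(p[:,2],[5,50,95]),3)); return r
def box(W,u0,v0,u1,v1):
    m=np.zeros(W.shape[:2],bool); m[v0:v1,u0:u1]=1; return m
E
python3 - <<'E'
from m import *
im,W=cloud('top0'); z=W[...,2]
tr=box(W,140,225,258,310)
rect(W,tr&(z>.075)&(z<.11),'bar'); rect(W,tr&(z>.025)&(z<.04),'rim'); rect(W,tr&(z>.012),'all')
b=tr&(z>.075)&(z<.11)
p=W[b]; print('bar fit',cv2.fitLine(p[:,:2].astype(np.float32),cv2.DIST_HUBER,0,.01,.01).ravel(), p.min(0),p.max(0))
by=box(W,290,170,475,280)
rect(W,by&(z>.14)&(z<.16),'roof'); rect(W,by&(z>.022)&(z<.04),'floor'); rect(W,by&(z>.06)&(z<.085),'guides'); 
rect(W,box(W,165,145,240,215)&(z>.03),'bin'); rect(W,box(W,275,95,340,160)&(z>.03),'tape'); rect(W,box(W,480,195,545,250)&(z>.1),'can')
c=cv2.resize(im[215:315,130:265],None,fx=4,fy=4,interpolation=cv2.INTER_CUBIC); d=cv2.resize(im[165:285,290:480],None,fx=3,fy=3)
cv2.imwrite('pics/crop1.png',c)
E
```

```text
Traceback (most recent call last):
  File "m.py", line 3, in rect
    p=W[mask].astype(np.float32); r=cv2.minAreaRect(p[:,:2]); print(name,len(p),np.round(r[0],4),np.round(r[1],4),round(r[2],2),'z',np.round(np.percentile(p[:,2],[5,50,95]),3)); return r
                                    ~~~~~~~~~~~~~~~^^^^^^^^^
cv2.error: OpenCV(4.12.0) /io/opencv/modules/imgproc/src/convhull.cpp:143: error: (-215:Assertion failed) total >= 0 && (depth == CV_32F || depth == CV_32S) in function 'convexHull'
```

```bash
sed -i 's/p\[:,:2\]); print/np.ascontiguousarray(p[:,:2])); print/' m.py
python3 - <<'E'
from m import *
im,W=cloud('top0'); z=W[...,2]
c=cv2.resize(im[215:315,130:265],None,fx=4,fy=4,interpolation=cv2.INTER_CUBIC)
cv2.imwrite('pics/crop1.png',c)
tr=box(W,140,225,258,310)
print('table z',np.nanmedian(z[310:330,60:140]), 'frac valid',np.isfinite(z).mean(), 'tray zs',np.round(np.nanpercentile(z[tr],[5,25,50,75,95,99]),3))
for n,m in [('bar',tr&(z>.075)&(z<.11)),('rim',tr&(z>.025)&(z<.036)),('all',tr&(z>.012))]:
    if m.sum(): rect(W,m,n)
b=tr&(z>.08)&(z<.11)
p=W[b]
if len(p): print('bar fit',cv2.fitLine(np.ascontiguousarray(p[:,:2]).astype(np.float32),cv2.DIST_HUBER,0,.01,.01).ravel(), p.min(0),p.max(0))
by=box(W,290,170,475,280)
print('bay zs',np.round(np.nanpercentile(z[by],[5,25,50,75,95,99]),3))
for n,m in [('roof',by&(z>.14)&(z<.165)),('floor',by&(z>.022)&(z<.04)),('guides',by&(z>.06)&(z<.085)),('bin',box(W,165,145,240,215)&(z>.03)),('tape',box(W,275,95,340,160)&(z>.03)),('can',box(W,480,195,545,250)&(z>.1))]:
    if m.sum(): rect(W,m,n)
E
```

```text
table z 0.0011344919104958606 frac valid 0.99591796875 tray zs [-0.004 -0.001  0.002  0.03   0.088  0.098]
bar 567 [0.4461 0.2533] [0.2003 0.0294] 73.23 z [0.083 0.095 0.1  ]
rim 546 [0.4441 0.2477] [0.1902 0.1173] 73.24 z [0.027 0.032 0.036]
all 2835 [0.4464 0.2551] [0.2057 0.1173] 73.24 z [0.023 0.04  0.097]
bar fit [0.2894051  0.9572067  0.43972048 0.23207153] [0.40462903 0.1534254  0.08014021] [0.47727608 0.31333847 0.10211392]
bay zs [-0.004  0.     0.023  0.033  0.153  0.156]
roof 3995 [ 0.5169 -0.247 ] [0.1221 0.1394] 79.06 z [0.147 0.152 0.156]
floor 5628 [ 0.5323 -0.1462] [0.3139 0.1584] 81.95 z [0.026 0.03  0.034]
guides 209 [ 0.5268 -0.2229] [0.1537 0.1624] 84.8 z [0.062 0.073 0.081]
bin 845 [0.6322 0.2483] [0.122  0.1028] 89.03 z [0.033 0.054 0.063]
tape 1058 [0.7617 0.0066] [0.1092 0.1047] 1.57 z [0.035 0.047 0.052]
can 752 [ 0.537  -0.4451] [0.0541 0.0532] 89.66 z [0.108 0.158 0.163]
```

View pics/crop1.png

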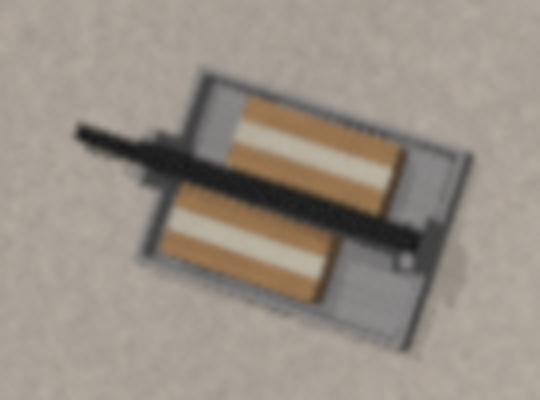

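Run:
```python
from m import *
im,W=cloud('top0'); z=W[...,2]
by=box(W,290,170,475,280)
P=W[by&(z>.02)&(z<.04)]; R=W[by&(z>.142)&(z<.162)]
def edge(P,ang,lo,hi):
    # bay y along (cos ang,sin ang); refine yaw from per-bin extreme x
    for _ in range(4):
        ey=np.array([np.cos(ang),np.sin(ang)]); ex=np.array([ey[1],-ey[0]])
        u=P[:,:2]@ey; v=P[:,:2]@ex
        bs=np.arange(lo,hi,.006); L=[];H=[];U=[]
        for b in bs:
            s=v[(u>=b)&(u<b+.006)]
            if len(s)>15: L.append(np.percentile(s,1.5));H.append(np.percentile(s,98.5));U.append(b+.003)
        l=np.polyfit(U,L,1);h=np.polyfit(U,H,1)
        a=(l[0]+h[0])/2; ang-=np.arctan(a)
        
    c=np.polyval((l+h)/2,0)
    print('ang',np.degrees(ang),'slopes',l[0],h[0],'xcentre',c,'width',np.polyval(h-l,np.mean(U)), 'u',np.percentile(u,[.3,99.7]),'ey',ey,'ex',ex)
a0=np.radians(81)
u=P[:,:2]@np.array([np.cos(a0),np.sin(a0)]); print(np.percentile(u,[0,1,50,99,100]))
top=np.percentile(u,99.8)
edge(P,a0,top-.14,top-.01)
ur=R[:,:2]@np.array([np.cos(a0),np.sin(a0)]); print(np.percentile(ur,[.3,99.7]))
edge(R,a0,np.percentile(ur,.3)+.01,np.percentile(ur,99.7)-.01)
```

```text
[-0.2192536  -0.11236805 -0.00980625  0.09075464  0.09496813]
ang 79.32504454453658 slopes -0.003592594974862881 0.00031433587384098634 xcentre 0.5529936645183244 width 0.13334184797974977 u [-0.14807147  0.10943371] ey [0.1868476  0.98238891] ex [ 0.98238891 -0.1868476 ]
[-0.22408631 -0.10144138]
ang 79.20741670924298 slopes 0.005656816785885047 -0.0023872013826938105 xcentre 0.5542515831456413 width 0.1330754939650649 u [-0.20674673 -0.08608976] ey [0.18564802 0.98261631] ex [ 0.98261631 -0.18564802]
```

The crop confirms the small tray, with the brown boxes inside and the tab at upper left, and its footprint of 205 x 117 mm fits. Tray origin is about (0.440, 0.2345) with yaw -16.8°. Bay yaw is -10.7° and the apron point is about (0.5475, -0.084). I'll turn the tool first.

>>> {"api": "jog_arm", "payload": {"motion": [{"yaw":10},{"yaw":10},{"yaw":10},{"yaw":10},{"yaw":10}], "fingers": 1}}

```text
$.motion[0]: bad value
```

>>> {"api": "jog_arm", "payload": {"motion": [{"yaw":10},{"yaw":10},{"yaw":10},{},{}]}}

```text
$.motion[0]: bad value
```

```bash
cat > go.py <<'E'
import sys,numpy as np
from scipy.spatial.transform import Rotation as R
from bench import env
def go(x,y,z,yx=None):
    """remaining shift in tool axes (m) and yaw (deg); yx = wanted world angle of tool y (mod 180)"""
    o=env.get_obs(); r=R.from_rotvec(o['ee_rot']); M=r.as_matrix()
    a=np.degrees(np.arctan2(M[1,1],M[0,1])); w=None if yx is None else -((yx-a+90)%180-90)
    print('t',round(float(o['clock']),2),'pos',np.round(o['eef_pos'],4),'tooly',round(a,2),'tilt',round(np.degrees(np.arccos(-M[2,2])),2),'F',np.round(o['force'],1),'gap',round(float(o['finger_gap']),3))
    print('tool shift',np.round(M.T@(np.array([x,y,z])-o['eef_pos']),4),'yaw',w, 'q7',o['joint_positions'][6])
go(*map(float,sys.argv[1:]))
E
python3 go.py .440 .2345 .20 -16.8
```

```text
t 0.1 pos [0.3253 0.6471 0.2302] tooly 63.32 tilt 0.12 F [-0.1  0.5  0.2] gap 1.002
tool shift [-0.2878 -0.3171  0.0309] yaw 80.11577261456418 q7 -0.03368818143552033
```

>>> {"api": "jog_arm", "payload": {"motion": [{"dx":0,"dy":0,"dz":0,"yaw":10},{"dx":0,"dy":0,"dz":0,"yaw":10},{"dx":0,"dy":0,"dz":0,"yaw":10},{"dx":0,"dy":0,"dz":0,"yaw":10},{"dx":0,"dy":0,"dz":0,"yaw":10}], "fingers": 1}}

```text
clock: 0.72
eef_pos: [0.3253, 0.6474, 0.2306]
ee_rot: [1.956, 2.458, -0.002]
force: [0.0, 0.4, 0.1]
finger_gap: 1.0
gripper_force: 0.0
```

>>> {"api": "jog_arm", "payload": {"motion": [{"dx":0,"dy":0,"dz":0,"yaw":10},{"dx":0,"dy":0,"dz":0,"yaw":10},{"dx":0,"dy":0,"dz":0,"yaw":10},{"dx":0,"dy":0,"dz":0,"yaw":0}]}}

```text
clock: 1.23
eef_pos: [0.3251, 0.6475, 0.2306]
ee_rot: [2.517, 1.878, -0.002]
force: [-0.6, -0.4, 0.4]
finger_gap: 1.002
gripper_force: 0.0
```

```bash
python3 go.py .440 .2345 .20 -16.8
```

```text
t 1.23 pos [0.3251 0.6475 0.2306] tooly -16.55 tilt 0.09 F [-0.6 -0.4  0.4] gap 1.002
tool shift [-0.3631  0.2278  0.0311] yaw 0.24756979582828365 q7 -1.198809912602084
```

>>> {"api": "jog_arm", "payload": {"motion": [{"dx":-0.036,"dy":0.023,"dz":0.003,"yaw":0},{"dx":-0.036,"dy":0.023,"dz":0.003,"yaw":0},{"dx":-0.036,"dy":0.023,"dz":0.003,"yaw":0},{"dx":-0.036,"dy":0.023,"dz":0.003,"yaw":0},{"dx":-0.036,"dy":0.023,"dz":0.003,"yaw":0}]}}

```text
clock: 1.85
eef_pos: [0.3844, 0.4409, 0.2162]
ee_rot: [-2.517, -1.88, -0.0]
force: [-0.3, 1.1, -0.7]
finger_gap: 1.0
gripper_force: 0.0
```

>>> {"api": "jog_arm", "payload": {"motion": [{"dx":-0.036,"dy":0.023,"dz":0.003,"yaw":0},{"dx":-0.036,"dy":0.023,"dz":0.003,"yaw":0},{"dx":-0.036,"dy":0.023,"dz":0.003,"yaw":0},{"dx":-0.036,"dy":0.023,"dz":0.003,"yaw":0},{"dx":0,"dy":0,"dz":0,"yaw":0}]}}

```text
clock: 2.48
eef_pos: [0.4316, 0.2736, 0.2043]
ee_rot: [2.523, 1.87, -0.002]
force: [-0.4, 0.4, -0.4]
finger_gap: 0.998
gripper_force: 0.0
```

```bash
python3 go.py .440 .2345 .20 -16.8; python3 -c "
from h import *
snap('wrist','w1')"
```

```text
t 2.48 pos [0.4316 0.2736 0.2043] tooly -16.92 tilt 0.1 F [-0.4  0.4 -0.4] gap 0.998
tool shift [-0.0349  0.0194  0.0044] yaw -0.12335596265846505 q7 -0.6686368445432004
```

View pics/w1.png

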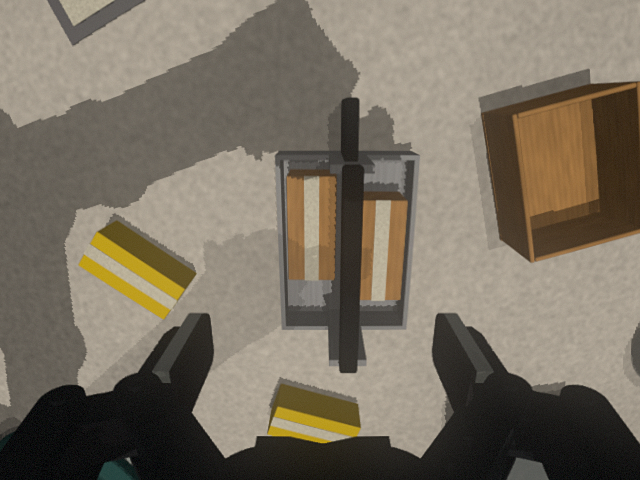

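The wrist view shows the small tray at cols 277-418 with its bar at cols 340-363, nearly aligned with the tool. Next I'll measure the bar from this cloud.

Run:
```python
from m import *
im,W=cloud('w1'); z=W[...,2]; b=box(W,270,90,425,380)
rect(W,b&(z>.085)&(z<.11),'bar'); rect(W,b&(z>.026)&(z<.036),'rim'); rect(W,b&(z>.012)&(z<.2),'all')
```

```text
bar 4520 [0.4401 0.2359] [0.1592 0.03  ] 73.06 z [0.086 0.095 0.096]
rim 3393 [0.446  0.2549] [0.2016 0.1167] 73.1 z [0.027 0.031 0.033]
all 21224 [0.4462 0.2556] [0.203  0.1167] 73.1 z [0.02  0.04  0.096]
```

>>> {"api": "jog_arm", "payload": {"motion": [{"dx":-0.034,"dy":0.019,"dz":0.004,"yaw":0},{"dx":0,"dy":0,"dz":0.03,"yaw":0},{"dx":0,"dy":0,"dz":0.03,"yaw":0},{"dx":0,"dy":0,"dz":0.03,"yaw":0},{"dx":0,"dy":0,"dz":0.02,"yaw":0}]}}

```text
clock: 3.15
eef_pos: [0.4387, 0.2419, 0.089]
ee_rot: [-2.515, -1.881, 0.001]
force: [-0.2, -0.0, -0.3]
finger_gap: 1.005
gripper_force: 0.0
```

>>> {"api": "jog_arm", "payload": {"motion": [{"dx":0,"dy":0,"dz":0.01,"yaw":0},{"dx":0,"dy":0,"dz":0.01,"yaw":0},{"dx":0,"dy":0,"dz":0,"yaw":0}]}}

```text
clock: 3.52
eef_pos: [0.4392, 0.2403, 0.0701]
ee_rot: [-2.519, -1.877, 0.0]
force: [0.0, -0.6, 0.5]
finger_gap: 1.001
gripper_force: 0.0
```

```bash
python3 go.py .440 .2355 .070 -16.9
```

```text
t 3.52 pos [0.4392 0.2403 0.0701] tooly -16.63 tilt 0.02 F [ 0.  -0.6  0.5] gap 1.001
tool shift [-0.0044  0.0021  0.0001] yaw 0.2653612328971917 q7 -0.4509372146285131
```

>>> {"api": "jog_arm", "payload": {"motion": [{"dx":-0.004,"dy":0.002,"dz":0,"yaw":0},{"dx":0,"dy":0,"dz":0,"yaw":0}]}}

```text
clock: 3.78
eef_pos: [0.4405, 0.2351, 0.0709]
ee_rot: [2.521, 1.874, 0.001]
force: [0.2, 0.2, -0.6]
finger_gap: 0.998
gripper_force: 0.0
```

>>> {"api": "jog_arm", "payload": {"motion": [{"dx":0,"dy":0,"dz":0,"yaw":0},{"dx":0,"dy":0,"dz":0,"yaw":0},{"dx":0,"dy":0,"dz":0,"yaw":0},{"dx":0,"dy":0,"dz":0,"yaw":0},{"dx":0,"dy":0,"dz":0,"yaw":0}], "fingers": 0}}

```text
clock: 4.4
eef_pos: [0.4407, 0.2355, 0.0703]
ee_rot: [2.52, 1.875, 0.001]
force: [2.3, 0.1, -0.6]
finger_gap: 0.149
gripper_force: 60.3
```

>>> {"api": "jog_arm", "payload": {"motion": [{"dx":0,"dy":0,"dz":0,"yaw":0},{"dx":0,"dy":0,"dz":0,"yaw":0},{"dx":0,"dy":0,"dz":0,"yaw":0}]}}

```text
clock: 4.78
eef_pos: [0.4407, 0.2356, 0.0703]
ee_rot: [2.52, 1.875, 0.001]
force: [1.5, -0.3, -1.9]
finger_gap: 0.153
gripper_force: 60.2
```

Gripped: a gap of 0.15 × 85 mm is about 13 mm, matching the bar. Lifting gently.

>>> {"api": "jog_arm", "payload": {"motion": [{"dx":0,"dy":0,"dz":-0.005,"yaw":0},{"dx":0,"dy":0,"dz":-0.01,"yaw":0},{"dx":0,"dy":0,"dz":-0.02,"yaw":0},{"dx":0,"dy":0,"dz":-0.025,"yaw":0},{"dx":0,"dy":0,"dz":-0.025,"yaw":0}]}}

```text
clock: 5.4
eef_pos: [0.4386, 0.2351, 0.156]
ee_rot: [-2.52, -1.875, 0.004]
force: [0.6, -0.1, -6.8]
finger_gap: 0.146
gripper_force: 59.5
```

>>> {"api": "jog_arm", "payload": {"motion": [{"dx":0,"dy":0,"dz":-0.02,"yaw":0},{"dx":0,"dy":0,"dz":-0.01,"yaw":-2},{"dx":0,"dy":0,"dz":0,"yaw":-4},{"dx":0,"dy":0,"dz":0,"yaw":0}]}}

```text
clock: 5.9
eef_pos: [0.439, 0.2352, 0.185]
ee_rot: [-2.418, -2.005, 0.003]
force: [-1.1, -0.1, -7.0]
finger_gap: 0.151
gripper_force: 59.5
```

```bash
python3 go.py .549 -.0763 .185 -10.73; python3 -c "
from h import *
snap('side','s1')
im=cv2.imread('pics/s1.png');cv2.imwrite('pics/s1c.png',cv2.resize(im[90:300,180:420],None,fx=2.5,fy=2.5))"
```

```text
t 5.9 pos [0.439  0.2352 0.185 ] tooly -10.68 tilt 0.11 F [-1.1 -0.1 -7. ] gap 0.151
tool shift [-0.2857  0.1658 -0.    ] yaw 0.054635446621617234 q7 -0.48172744336140594
```

View pics/s1c.png

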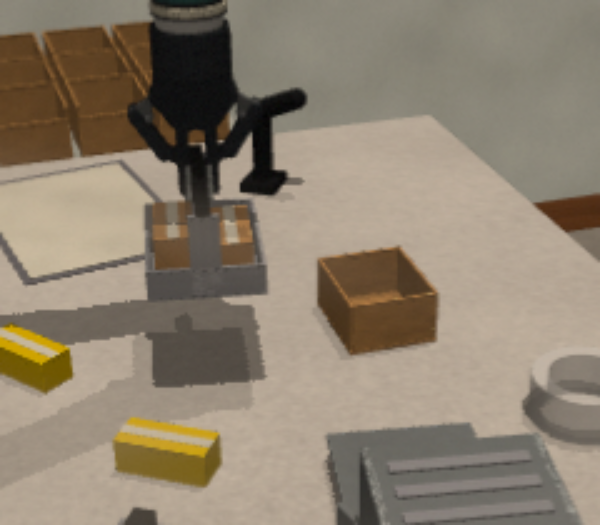

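The tray hangs level with both boxes in it. Carrying it to above the apron.

>>> {"api": "jog_arm", "payload": {"motion": [{"dx":-0.01,"dy":0.006,"dz":0,"yaw":0},{"dx":-0.02,"dy":0.012,"dz":0,"yaw":0},{"dx":-0.03,"dy":0.017,"dz":0,"yaw":0},{"dx":-0.03,"dy":0.017,"dz":0,"yaw":0},{"dx":-0.03,"dy":0.017,"dz":0,"yaw":0}]}}

```text
clock: 6.58
eef_pos: [0.4858, 0.1026, 0.185]
ee_rot: [2.42, 2.003, -0.001]
force: [0.4, -0.4, -7.2]
finger_gap: 0.15
gripper_force: 59.5
```

>>> {"api": "jog_arm", "payload": {"motion": [{"dx":-0.03,"dy":0.017,"dz":0,"yaw":0},{"dx":-0.03,"dy":0.017,"dz":0,"yaw":0},{"dx":-0.03,"dy":0.017,"dz":0,"yaw":0},{"dx":-0.03,"dy":0.017,"dz":0,"yaw":0},{"dx":-0.02,"dy":0.014,"dz":0,"yaw":0}]}}

```text
clock: 7.2
eef_pos: [0.54, -0.0513, 0.185]
ee_rot: [2.422, 2.0, -0.002]
force: [-0.3, 0.3, -6.6]
finger_gap: 0.151
gripper_force: 59.5
```

>>> {"api": "jog_arm", "payload": {"motion": [{"dx":-0.015,"dy":0.009,"dz":0,"yaw":0},{"dx":-0.006,"dy":0.004,"dz":0,"yaw":0},{"dx":0,"dy":0,"dz":0,"yaw":0}]}}

```text
clock: 7.58
eef_pos: [0.5488, -0.0709, 0.1851]
ee_rot: [-2.419, -2.004, 0.001]
force: [-0.8, 0.4, -7.0]
finger_gap: 0.151
gripper_force: 59.5
```

```bash
python3 go.py .549 -.0763 .185 -10.73; python3 -c "
from h import *
snap('top','t1')
from m import *
im,W=cloud('t1');z=W[...,2]
b=box(W,290,170,475,280)
R=b&(z>.142)&(z<.162); R[:,:400]=0
rect(W,R,'roof')"
```

```text
t 7.58 pos [ 0.5488 -0.0709  0.1851] tooly -10.71 tilt 0.05 F [-0.8  0.4 -7. ] gap 0.151
tool shift [-0.0052  0.0011  0.0001] yaw 0.01902087429877497 q7 0.14646650682339704
roof 3929 [ 0.5177 -0.2471] [0.1218 0.139 ] 79.39 z [0.147 0.152 0.156]
```

View pics/t1.png

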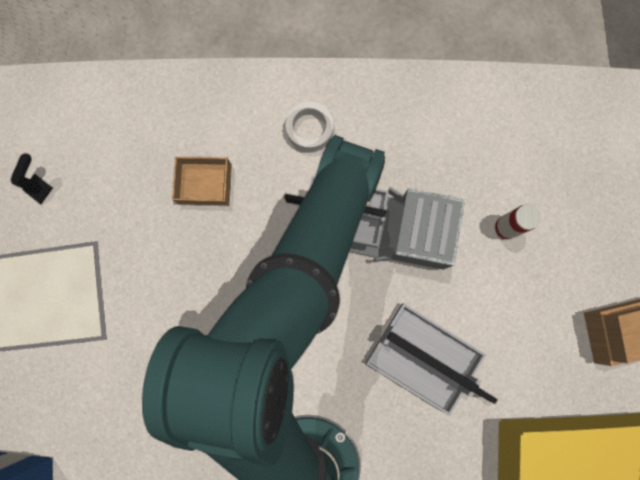

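The tray is held above the apron, aligned with the bay, and the bystanders are unmoved. Lowering.

>>> {"api": "jog_arm", "payload": {"motion": [{"dx":-0.005,"dy":0.0015,"dz":0.01,"yaw":0},{"dx":0,"dy":0,"dz":0.02,"yaw":0},{"dx":0,"dy":0,"dz":0.02,"yaw":0},{"dx":0,"dy":0,"dz":0.015,"yaw":0},{"dx":0,"dy":0,"dz":0.01,"yaw":0}]}}

```text
clock: 8.25
eef_pos: [0.5494, -0.0758, 0.1093]
ee_rot: [-2.417, -2.005, 0.001]
force: [0.2, 0.5, -7.5]
finger_gap: 0.15
gripper_force: 59.5
```

>>> {"api": "jog_arm", "payload": {"motion": [{"dx":0,"dy":0,"dz":0.004,"yaw":0},{"dx":0,"dy":0,"dz":0.002,"yaw":0},{"dx":0,"dy":0,"dz":0.001,"yaw":0},{"dx":0,"dy":0,"dz":0,"yaw":0}]}}

```text
clock: 8.75
eef_pos: [0.55, -0.0762, 0.1037]
ee_rot: [2.418, 2.005, 0.001]
force: [-1.5, -0.5, -6.9]
finger_gap: 0.153
gripper_force: 59.5
```

```bash
python3 go.py .549 -.0763 .100 -10.73
```

```text
t 8.75 pos [ 0.55   -0.0762  0.1037] tooly -10.69 tilt 0.04 F [-1.5 -0.5 -6.9] gap 0.153
tool shift [-0.0002 -0.0009  0.0037] yaw 0.039263473137026494 q7 0.22467429482665516
```

>>> {"api": "jog_arm", "payload": {"motion": [{"dx":0,"dy":0,"dz":0.001,"yaw":0},{"dx":0,"dy":0,"dz":0.001,"yaw":0},{"dx":0,"dy":0,"dz":0.001,"yaw":0},{"dx":0,"dy":0,"dz":0,"yaw":0}]}}

```text
clock: 9.25
eef_pos: [0.5498, -0.0763, 0.1004]
ee_rot: [2.419, 2.005, 0.0]
force: [-0.1, 0.3, -5.8]
finger_gap: 0.148
gripper_force: 59.6
```

>>> {"api": "jog_arm", "payload": {"motion": [{"dx":0,"dy":0,"dz":0.001,"yaw":0},{"dx":0,"dy":0,"dz":0,"yaw":0}]}}

```text
clock: 9.5
eef_pos: [0.5498, -0.0762, 0.1004]
ee_rot: [-2.419, -2.005, -0.001]
force: [-2.7, 1.3, 6.1]
finger_gap: 0.149
gripper_force: 61.2
```

Contact: the tray's weight is now on the apron. Release and rise.

>>> {"api": "jog_arm", "payload": {"motion": [{"dx":0,"dy":0,"dz":0,"yaw":0},{"dx":0,"dy":0,"dz":0,"yaw":0},{"dx":0,"dy":0,"dz":0,"yaw":0},{"dx":0,"dy":0,"dz":0,"yaw":0},{"dx":0,"dy":0,"dz":0,"yaw":0}], "fingers": 1}}

```text
clock: 10.12
eef_pos: [0.5497, -0.0762, 0.0993]
ee_rot: [2.419, 2.005, 0.0]
force: [-1.0, 0.2, 0.3]
finger_gap: 0.999
gripper_force: 0.0
```

>>> {"api": "jog_arm", "payload": {"motion": [{"dx":0,"dy":0,"dz":-0.02,"yaw":0},{"dx":0,"dy":0,"dz":-0.03,"yaw":0},{"dx":0,"dy":0,"dz":-0.04,"yaw":0},{"dx":0,"dy":0,"dz":-0.03,"yaw":0},{"dx":0,"dy":0,"dz":0,"yaw":0}]}}

```text
clock: 10.75
eef_pos: [0.5514, -0.0766, 0.2216]
ee_rot: [2.416, 2.003, 0.006]
force: [1.0, -0.2, -0.0]
finger_gap: 0.999
gripper_force: 0.0
```

```bash
python3 go.py .5673 .0266 .22 -10.73; python3 -c "
from m import *
snap('wrist','w2')"
```

```text
t 10.75 pos [ 0.5514 -0.0766  0.2216] tooly -10.69 tilt 0.31 F [ 1.  -0.2 -0. ] gap 0.999
tool shift [ 0.1043 -0.0035  0.0017] yaw 0.04145058644537869 q7 0.13104476077905988
```

View pics/w2.png

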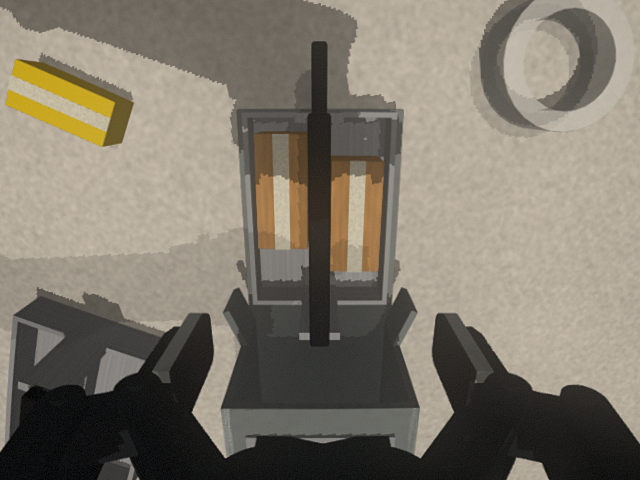

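The tray stands on the apron (cols 240-400) between the guide tips, centred on the bay. The roof spans cols 222-418, the bar is at col 319, and the tab is at (319,75). Measuring it precisely.

Run:
```python
from m import *
im,W=cloud('w2'); z=W[...,2]
b=box(W,236,35,405,345)
ey=np.array([.1862,.9825]); ex=np.array([.9825,-.1862]); o=np.array([.5344,-.1530])
def bay(c): print('   bay xy',np.round([(c-o)@ex,(c-o)@ey],4))
r=rect(W,b&(z>.115)&(z<.135),'bar'); bay(np.array(r[0]))
m=b&(z>.055)&(z<.066); m[310:]=0
r=rect(W,m,'rim'); bay(np.array(r[0]))
t=box(W,300,35,335,108)&(z>.09)&(z<.11); r=rect(W,t,'tab'); bay(np.array(r[0]))
R=box(W,215,300,425,440)&(z>.14)&(z<.165)
P=W[R]; x=(P[:,:2]-o)@ex; y=(P[:,:2]-o)@ey; print('roof',np.percentile(x,[.3,99.7]),y.max(),np.median(P[:,2]))
for lo in (-.07,-.06,-.05): s=x[(y>lo)&(y<lo+.008)]; print(lo,len(s),s.min() if len(s) else 0,s.max() if len(s) else 0)
```

```text
bar 5369 [ 0.5489 -0.076 ] [0.1601 0.0296] 79.14 z [0.116 0.125 0.127]
   bay xy [-0.0001  0.0784]
rim 3938 [ 0.5482 -0.0796] [0.1682 0.1488] 79.58 z [0.056 0.061 0.063]
   bay xy [-0.0002  0.0747]
tab 1071 [0.5682 0.025 ] [0.0396 0.0101] 79.56 z [0.1   0.102 0.103]
   bay xy [1.000e-04 1.812e-01]
roof [-0.06822245  0.0692216 ] -0.033041713088875956 0.15042905564602788
-0.07 79 -0.06839774070947968 0.06940424896125977
-0.06 1766 -0.06867063750057573 0.06990738661732845
-0.05 1732 -0.06879513826197653 0.06950501320357043
```

```bash
python3 go.py .5688 .0282 .061 -10.73
```

```text
t 10.8 pos [ 0.5501 -0.0762  0.2201] tooly -10.68 tilt 0.12 F [ 0.2  0.6 -0. ] gap 0.997
tool shift [ 0.106  -0.0013  0.1591] yaw 0.04700236423974502 q7 0.13120001483356233
```

>>> {"api": "jog_arm", "payload": {"motion": [{"dx":0.035,"dy":-0.001,"dz":0,"yaw":0},{"dx":0.035,"dy":-0.001,"dz":0,"yaw":0},{"dx":0.036,"dy":-0.001,"dz":0,"yaw":0},{"dx":0,"dy":0,"dz":0,"yaw":0},{"dx":0,"dy":0,"dz":0,"yaw":0}]}}

```text
clock: 11.42
eef_pos: [0.5654, 0.0278, 0.2182]
ee_rot: [-2.418, -2.004, 0.004]
force: [-0.4, -0.5, 0.0]
finger_gap: 0.999
gripper_force: 0.0
```

```bash
python3 go.py .5688 .0282 .061 -10.73
```

```text
t 11.43 pos [0.5654 0.0278 0.2182] tooly -10.7 tilt 0.15 F [-0.4 -0.5  0. ] gap 0.999
tool shift [0.0012 0.0036 0.1572] yaw 0.02900266836812193 q7 -0.05693138245874998
```

>>> {"api": "jog_arm", "payload": {"motion": [{"dx":0.001,"dy":0.003,"dz":0.03,"yaw":0},{"dx":0,"dy":0,"dz":0.035,"yaw":0},{"dx":0,"dy":0,"dz":0.035,"yaw":0},{"dx":0,"dy":0,"dz":0.025,"yaw":0},{"dx":0,"dy":0,"dz":0,"yaw":0}]}}

```text
clock: 12.05
eef_pos: [0.5674, 0.027, 0.0924]
ee_rot: [-2.42, -2.0, 0.007]
force: [0.1, -0.2, 1.0]
finger_gap: 0.997
gripper_force: 0.0
```

```bash
python3 go.py .5688 .0282 .061 -10.73
```

```text
t 12.05 pos [0.5674 0.027  0.0924] tooly -10.84 tilt 0.3 F [ 0.1 -0.2  1. ] gap 0.997
tool shift [0.0015 0.0012 0.0314] yaw -0.10977267880269892 q7 0.04290266485542811
```

>>> {"api": "jog_arm", "payload": {"motion": [{"dx":0.001,"dy":0.001,"dz":0.015,"yaw":0},{"dx":0,"dy":0,"dz":0.011,"yaw":0},{"dx":0,"dy":0,"dz":0.005,"yaw":0},{"dx":0,"dy":0,"dz":0,"yaw":0}]}}

```text
clock: 12.55
eef_pos: [0.5705, 0.0298, 0.0631]
ee_rot: [-2.418, -2.005, 0.0]
force: [-0.5, -0.7, -0.5]
finger_gap: 0.999
gripper_force: 0.0
```

```bash
python3 go.py .5688 .0282 .061 -10.73
```

```text
t 12.55 pos [0.5705 0.0298 0.0631] tooly -10.68 tilt 0.02 F [-0.5 -0.7 -0.5] gap 0.999
tool shift [-0.0019 -0.0014  0.0021] yaw 0.045248646716913754 q7 0.06307474666088533
```

>>> {"api": "jog_arm", "payload": {"motion": [{"dx":-0.001,"dy":-0.001,"dz":0.002,"yaw":0},{"dx":0,"dy":0,"dz":0,"yaw":0}]}}

```text
clock: 12.8
eef_pos: [0.5694, 0.0289, 0.0615]
ee_rot: [2.419, 2.005, 0.0]
force: [0.3, -0.4, -0.2]
finger_gap: 0.997
gripper_force: 0.0
```

>>> {"api": "jog_arm", "payload": {"motion": [{"dx":0,"dy":0,"dz":0,"yaw":0},{"dx":0,"dy":0,"dz":0,"yaw":0},{"dx":0,"dy":0,"dz":0,"yaw":0},{"dx":0,"dy":0,"dz":0,"yaw":0},{"dx":0,"dy":0,"dz":0,"yaw":0}], "fingers": 0}}

```text
clock: 13.42
eef_pos: [0.5697, 0.029, 0.0614]
ee_rot: [2.418, 2.005, 0.001]
force: [-0.2, -0.7, 0.7]
finger_gap: 0.108
gripper_force: 58.8
```

>>> {"api": "jog_arm", "payload": {"motion": [{"dx":0,"dy":0,"dz":0,"yaw":0},{"dx":0,"dy":0,"dz":0,"yaw":0}]}}

```text
clock: 13.68
eef_pos: [0.5697, 0.029, 0.0615]
ee_rot: [2.419, 2.005, 0.001]
force: [-0.3, -0.7, 1.2]
finger_gap: 0.112
gripper_force: 58.8
```

```bash
python3 go.py .5415 -.1156 .061 -10.73
```

```text
t 13.68 pos [0.5697 0.029  0.0615] tooly -10.69 tilt 0.02 F [-0.3 -0.7  1.2] gap 0.112
tool shift [-0.1473 -0.0009  0.0004] yaw 0.04011353177195076 q7 0.06580542603276586
```

>>> {"api": "jog_arm", "payload": {"motion": [{"dx":-0.004,"dy":0,"dz":0,"yaw":0},{"dx":-0.008,"dy":0,"dz":0,"yaw":0},{"dx":-0.01,"dy":0,"dz":0,"yaw":0},{"dx":-0.01,"dy":0,"dz":0,"yaw":0},{"dx":-0.01,"dy":0,"dz":0,"yaw":0}]}}

```text
clock: 14.3
eef_pos: [0.5622, -0.0109, 0.0614]
ee_rot: [-2.416, -2.006, -0.003]
force: [1.1, 5.3, 2.0]
finger_gap: 0.108
gripper_force: 59.0
```

```bash
python3 go.py .5415 -.1156 .0615 -10.73
```

```text
t 14.3 pos [ 0.5622 -0.0109  0.0614] tooly -10.59 tilt 0.11 F [1.1 5.3 2. ] gap 0.108
tool shift [-0.1067 -0.0011 -0.0003] yaw 0.1445101877988435 q7 0.12969345764382972
```

Sliding smoothly with about 5 N of drag. Continuing.

>>> {"api": "jog_arm", "payload": {"motion": [{"dx":-0.012,"dy":-0.0005,"dz":0,"yaw":0},{"dx":-0.012,"dy":0,"dz":0,"yaw":0},{"dx":-0.012,"dy":0,"dz":0,"yaw":0},{"dx":-0.012,"dy":0,"dz":0,"yaw":0},{"dx":-0.01,"dy":0,"dz":0,"yaw":0}]}}

```text
clock: 14.92
eef_pos: [0.5508, -0.0683, 0.0614]
ee_rot: [-2.417, -2.006, -0.002]
force: [1.4, 6.0, 2.3]
finger_gap: 0.11
gripper_force: 59.1
```

```bash
python3 go.py .5415 -.1156 .0615 -10.73
```

```text
t 14.93 pos [ 0.5508 -0.0683  0.0614] tooly -10.62 tilt 0.1 F [1.4 6.  2.3] gap 0.11
tool shift [-0.0482 -0.0004 -0.0001] yaw 0.10768616299442613 q7 0.21670019106171023
```

>>> {"api": "jog_arm", "payload": {"motion": [{"dx":-0.01,"dy":0,"dz":0,"yaw":0},{"dx":-0.01,"dy":0,"dz":0,"yaw":0},{"dx":-0.008,"dy":0,"dz":0,"yaw":0},{"dx":-0.006,"dy":0,"dz":0,"yaw":0},{"dx":-0.004,"dy":0,"dz":0,"yaw":0}]}}

```text
clock: 15.55
eef_pos: [0.5436, -0.1057, 0.0614]
ee_rot: [-2.417, -2.005, -0.002]
force: [0.5, 5.6, 3.1]
finger_gap: 0.11
gripper_force: 59.3
```

>>> {"api": "jog_arm", "payload": {"motion": [{"dx":-0.002,"dy":0,"dz":0,"yaw":0},{"dx":-0.002,"dy":0,"dz":0,"yaw":0},{"dx":-0.001,"dy":0,"dz":0,"yaw":0}]}}

```text
clock: 15.92
eef_pos: [0.5427, -0.1102, 0.0614]
ee_rot: [-2.417, -2.005, -0.002]
force: [1.2, 5.1, 4.1]
finger_gap: 0.106
gripper_force: 59.2
```

```bash
python3 go.py .5415 -.1156 .0615 -10.73
```

```text
t 15.93 pos [ 0.5427 -0.1102  0.0614] tooly -10.62 tilt 0.1 F [1.2 5.1 4.1] gap 0.106
tool shift [-0.0055 -0.0002 -0.0001] yaw 0.10619658221763473 q7 0.2800245143619111
```

>>> {"api": "jog_arm", "payload": {"motion": [{"dx":-0.001,"dy":0,"dz":0,"yaw":0},{"dx":-0.001,"dy":0,"dz":0,"yaw":0},{"dx":-0.001,"dy":0,"dz":0,"yaw":0}]}}

```text
clock: 16.3
eef_pos: [0.5421, -0.113, 0.0614]
ee_rot: [-2.416, -2.006, -0.002]
force: [1.2, 5.5, 3.2]
finger_gap: 0.113
gripper_force: 59.2
```

>>> {"api": "jog_arm", "payload": {"motion": [{"dx":-0.001,"dy":0,"dz":0,"yaw":0},{"dx":0,"dy":0,"dz":0,"yaw":0}]}}

```text
clock: 16.55
eef_pos: [0.542, -0.1143, 0.0614]
ee_rot: [-2.417, -2.006, -0.002]
force: [1.8, 5.0, 3.5]
finger_gap: 0.111
gripper_force: 59.2
```

>>> {"api": "jog_arm", "payload": {"motion": [{"dx":-0.001,"dy":0,"dz":0,"yaw":0},{"dx":0,"dy":0,"dz":0,"yaw":0}]}}

```text
clock: 16.8
eef_pos: [0.5418, -0.1152, 0.0614]
ee_rot: [-2.417, -2.006, -0.002]
force: [0.8, 5.2, 2.8]
finger_gap: 0.104
gripper_force: 59.2
```

>>> {"api": "jog_arm", "payload": {"motion": [{"dx":-0.001,"dy":0,"dz":0,"yaw":0},{"dx":0,"dy":0,"dz":0,"yaw":0}]}}

```text
clock: 17.05
eef_pos: [0.5416, -0.1162, 0.0614]
ee_rot: [-2.416, -2.006, -0.002]
force: [1.0, 6.1, 4.1]
finger_gap: 0.114
gripper_force: 59.2
```

>>> {"api": "jog_arm", "payload": {"motion": [{"dx":-0.001,"dy":0,"dz":0,"yaw":0},{"dx":0,"dy":0,"dz":0,"yaw":0}]}}

```text
clock: 17.3
eef_pos: [0.5416, -0.1162, 0.0614]
ee_rot: [-2.415, -2.005, -0.003]
force: [1.4, 7.6, 2.9]
finger_gap: 0.111
gripper_force: 59.3
```

>>> {"api": "jog_arm", "payload": {"motion": [{"dx":-0.001,"dy":0,"dz":0,"yaw":0},{"dx":0,"dy":0,"dz":0,"yaw":0}]}}

```text
clock: 17.55
eef_pos: [0.5416, -0.1162, 0.0614]
ee_rot: [-2.414, -2.006, -0.004]
force: [1.7, 8.6, 4.1]
finger_gap: 0.105
gripper_force: 59.3
```

Travel is 148 mm (148.4 expected) and the TCP no longer advances while the force rises, so the tray is against the stop. Release, rise, and check.

>>> {"api": "jog_arm", "payload": {"motion": [{"dx":0.001,"dy":0,"dz":0,"yaw":0},{"dx":0,"dy":0,"dz":0,"yaw":0},{"dx":0,"dy":0,"dz":0,"yaw":0},{"dx":0,"dy":0,"dz":0,"yaw":0},{"dx":0,"dy":0,"dz":0,"yaw":0}], "fingers": 1}}

```text
clock: 18.18
eef_pos: [0.5412, -0.1187, 0.0613]
ee_rot: [2.419, 2.004, -0.0]
force: [-0.5, 0.0, -0.7]
finger_gap: 1.001
gripper_force: 0.0
```

>>> {"api": "jog_arm", "payload": {"motion": [{"dx":0,"dy":0,"dz":-0.02,"yaw":0},{"dx":0,"dy":0,"dz":-0.03,"yaw":0},{"dx":0,"dy":0,"dz":-0.04,"yaw":0},{"dx":0,"dy":0,"dz":-0.04,"yaw":0},{"dx":0.02,"dy":0,"dz":-0.02,"yaw":0}]}}

```text
clock: 18.8
eef_pos: [0.5455, -0.1008, 0.2138]
ee_rot: [2.42, 1.998, 0.003]
force: [-0.2, 0.1, -0.0]
finger_gap: 1.0
gripper_force: 0.0
```

>>> {"api": "jog_arm", "payload": {"motion": [{"dx":0.03,"dy":0,"dz":-0.01,"yaw":0},{"dx":0.02,"dy":0,"dz":0,"yaw":0},{"dx":0,"dy":0,"dz":0,"yaw":0},{"dx":0,"dy":0,"dz":0,"yaw":0}]}}

```text
clock: 19.3
eef_pos: [0.5534, -0.0507, 0.2206]
ee_rot: [-2.419, -2.003, 0.003]
force: [-0.2, 0.3, 1.1]
finger_gap: 0.999
gripper_force: 0.0
```

Run:
```python
from m import *
snap('wrist','w3'); im,W=cloud('w3'); z=W[...,2]
ey=np.array([.1862,.9825]); ex=np.array([.9825,-.1862]); o=np.array([.5344,-.1530])
B=np.dstack([(W[...,:2]-o)@ex,(W[...,:2]-o)@ey])
t=(z>.09)&(z<.108)&(abs(B[...,0])<.02)&(B[...,1]>-.01)&(B[...,1]<.08)
y=B[t]; print('tab x',np.median(y[:,0]),'y',np.percentile(y[:,1],[.5,99.5]),'z',np.percentile(z[t],[50,95]),rect(W,t,'tab')[2])
r=(z>.055)&(z<.066)&(abs(B[...,0])<.062)&(B[...,1]>-.03)&(B[...,1]<.02)
print('rim y max',np.percentile(B[r][:,1],99),'x',np.percentile(B[r][:,0],[1,99]),'z',np.median(z[r]))
o=env.get_obs(); print(o['clock'],o['force'])
```

```text
tab 1139 [ 0.5396 -0.1218] [0.0452 0.0301] 79.66 z [0.092 0.101 0.106]
tab x -0.00021370878746600796 y [0.0093473  0.05398491] z [0.10124202 0.10605132] 79.65573120117188
rim y max 0.011252294961076258 x [-0.05844058  0.05711854] z 0.061057563828353534
19.35 [0.91119504 0.00447854 0.37336357]
```

View pics/w3.png

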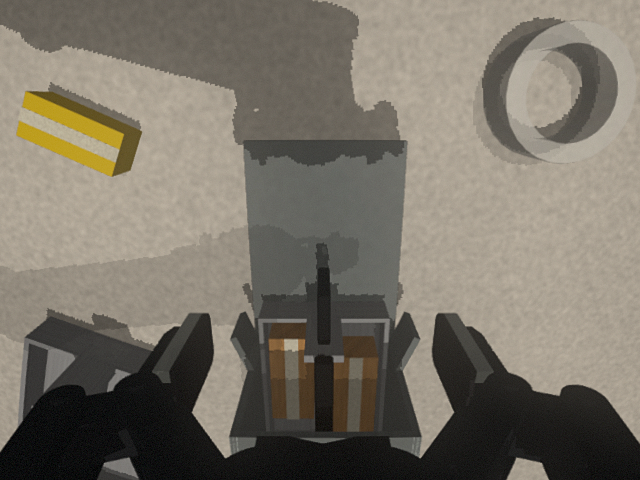

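The tray is home: the tab end (322,245) is at bay y of about 54 mm (53 expected), x is about 0, and the boxes lie flat. Handing in.

```bash
python3 -c "
from bench import env
print(env.sign_off())"
```

```text
the job is handed in; nothing more can be done
None
```

The small loaded tray is home in the bay, within about 1 mm of the rear stop by the last wrist-camera measurement, with both boxes lying flat, the gripper clear and no bystander touched; I handed the job in after about 19.4 s on the robot's clock, and no verdict came back.

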